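Feed a bar into the guarded busbar punch

TASK

Throw the selector lever on the side of the small busbar punch forward, from the dot notch into the notch marked with the long line, so that the shutter behind the guard window lifts. Then take the copper-clad bar that has a hole at one end only, pass its plain end level through the guard window until it has pushed the sprung stop inside back by more than half of its travel, and finish while holding the bar there in the gripper, ready for the punch stroke. Leave the finished bar (a hole at both ends) where it lies.

Things in the scene. Friction and masses are not known exactly. Their poses are not given: they have to be found in the camera images.
- window (a point): centre of the mouth of the guard window, 70 mm above the bench, on the front of the grey busbar punch (fixed, 200 x 200 mm, 170 high). +x: feed direction into the machine, +y: machine's left, +z up. Mouth 30 wide (y) x 20 high (z) mm, narrowing over 8 mm to a slot 22 x 12 mm, 16 mm long: 2 mm more than the bar each way. Front plate 116 wide, 128 high, 21 mm behind this point
- lever_knob (a point): centre of the black ball knob, 26 mm across, on the end of the selector lever; it moves with the lever. The lever stands up on the machine's right side (-y of the window's frame), 115 mm from its middle plane; the knob is higher than the machine (170 mm; a red stop button at its back reaches 191 mm), with clear air round it.
- lever_pivot (a point): centre of the lever's shaft, 100 mm above the bench; the shaft lies along the window's y axis and the knob's centre is 105 mm from it. The lever swings in the upright plane of the feed direction.
- lever (a joint): lever angle, rad: 0 in the near notch (marked with a dot; leans 0.42 rad toward the machine's front), 0.84 in the far notch (marked with a long line; leans 0.42 rad toward the back, the window's +x). A sprung follower holds it in each notch: about 5 N at the knob to leave one; between them it moves lightly and stays where left, and within 0.1 rad of a notch it drops in by itself. Hard end at 0.87.
- shutter (a joint): lift of the steel shutter behind the window, m: 0 shut (it blocks the slot), linked to the lever, 0.0165 with the lever in the far notch (slot clear).
- stop (a joint): travel of the sprung stop inside the machine, m: 0 at rest, 0.012 fully back. At rest its face is 56 mm past the window point along +x, in line with the slot. It pushes back with about 2.4 N at first and 4.8 N when fully back.
- blank_bar_mid (a point): centre of the copper-clad aluminium bar to be fed, 220 x 20 x 10 mm (x, y, z), about 0.16 kg, lying flat on the bench (this point 5 mm up). +x points along the bar to its plain end, 110 mm away; the other end has a 12 mm hole 20 mm from its tip.
- plain_end (a point): centre of the end face of the bar's plain end (the end without a hole); axes as the bar's.
- finished_bar_mid (a point): centre of the finished bar, same size, with a 12 mm hole near both ends; lies flat on the bench, to be left alone.
Not all that is in view belongs to the job. Leave any blue look-alike of the part that bears blank_bar_mid alone.

How it is judged:
By the outcome, as a careful person would: the job done as asked, in the order asked, and still so for the second after the job is handed in, while the arm keeps its last pose, push and grip.
It also fails if it takes over 56 s, if anything falls off the work surface, if the arm or the gripper's body presses on something with over 40 N, if the wrist force passes 120 N, or if a joint passes its speed limit or range.

ROBOT

A 6-joint arm with a two-finger parallel gripper is mounted at the origin on a cart in front of the work surface, level with it; the furniture and walls round the work are solid. World frame = base frame: x ahead of the robot, y to its left, z up, the work surface at z = 0. Lengths are in m, angles in degrees, forces in N, time in s.
With the tool pointing down it reaches from about 0.3 to 0.75 m from the base axis. Payload 8.5 kg.
Tool frame: the origin (TCP) lies between the finger pads; the fingertips stand env.finger_overhang ahead of it and the grasp point (between the pads) lies 2 mm behind it (env.finger_overhang is the distance from the TCP to the fingertips, in m); z points along the fingers, y is the line along which they close (so a half turn about z gives the same grasp; the last joint's range is limited). The gripper opens to 85 mm and grips with 20 to 120 N. Pads are 22 mm wide; open, the fingers measure 114 mm over their backs; the gripper's body (76 mm by 85 mm) begins 54 mm behind the grasp point. The pads swing forward as they close: fully open they stand 13 mm farther back than shut.
Start: joints at [-88.596, 21.807, 74.336, -0, 83.858, -12.336], TCP at [0.131, -0.534, 0.248] pointing down, gripper open.
Joint ranges: [-178.18, 178.18], [-50.72, 133.34], [12.68, 142.11], [-81.47, 261.47], [9.98, 163.14], [-165.26, 165.26]. Speed limits (degrees/s): [136.94, 136.94, 180, 180, 180, 180].

INTERFACE

Orientations are given as a 3x3 rotation matrix whose columns are the frame's x, y, z axes.
In Python, from rig import env gives the robot as it stands. The module is installed in compiled form; this text tells all that it offers.
- The arm moves only by the tool jog_arm, never from a script. Its arguments are lists of equal length, an entry for each row: "hand": the finger opening in m, from 0 to 0.0854; "travel": the shift along the world's x, y, z in m, a list of three; "yaw": the turn about the world's z in rad. A call has exactly 5 rows; each row shifts and turns the commanded pose from where the row before left it; what a row does not reach is not made up. A row lasts 1/8 s, in which the tool goes at most 62.5 mm and 10.7 degrees, less where a joint would pass 70% of its speed; a pose out of reach is approached as far as the arm can. A call is refused whole if a number of a shift passes 0.0625 or a number of a turn 0.188, either way. A call with a gripper value outside its range is refused whole. The fingers move at their own pace and stop on an object; "grip_force" is the grip in N (left out, the last holds). Time passes only in rows, so rows that do not move let the fingers close, or fill a call up. It gives the time, the measured TCP pose, the force, the opening and the grip force at its end, in the units of the state.
- env.observe(): the state, without advancing time (a new reading comes with each control period).
- env.get_image(name): name is "side" or "top" or "wrist"; returns the picture (480x640x3 uint8, red, green, blue); there is no depth.
- env.calibration(name): a dict with "fx", "fy", "cx", "cy" (pixels), "k1" (the pictures are not rectified: a ray, as slopes to the right and down, at radius r is drawn at 1 + k1 r^2 times it, then the intrinsics apply), "position" and "rotation" of the camera in the world; the wrist camera has in their place "hand_eye" (4x4, takes a point from camera to tool coordinates, whose origin is the TCP and whose axes are the flange's). Camera axes: x right, y down, z forward; pixel columns grow to the right and rows downward; lengths in m; the calibration is good to about 2 mm. A picture is of the moment at which its call begins: read the wrist's pose just before it. calibration takes no time and is no camera call.
- env.close_job(): hands the job in; it is judged then, once.
The state is a dict: "time_s": time; "q": joint angles; "qvel": joint speeds; "joint_efforts": joint torques, N m; "position": TCP position; "tool_rot": TCP orientation; "ft_force": force on the tool from outside, world axes, zero at the start; "wrist_torque": the same for the moment, N m; "grip_width": finger opening in m; "gripper_force": force on a finger pad.
Only numpy, scipy, OpenCV 4.12 (cv2) and the standard library are available. Lean on these libraries where they do the work, as an engineer would, in place of code of your own. Each camera call takes 0.05 s, during which the arm holds its last target. There are 200 camera calls.

## Working session

There is one attempt and no reset: what is moved stays moved. The work goes in short steps, Python scripts to look and compute and a tool call to move; the robot and the scene stay as the last step left them, time stands still between calls to the robot, and variables do not carry over. Pictures are saved under pics/ and viewed, at most 10 in all, crops included, and the job is handed in when it is done.

Besides the shell and the picture viewer there is one more tool, called after "Call:" as name([rows], argument=value, ...), one row to a line, values as JSON. jog_arm: Moves the arm, as the interface text tells. Its arguments: {"type":"object","properties":{"hand":{"type":"array"},"travel":{"type":"array"},"yaw":{"type":"array"},"grip_force":{"type":"number"}},"required":["hand","travel","yaw"]}

```bash
mkdir -p pics; cat > h.py <<'E'
import numpy as np, cv2
from rig import env
def snap(n,f):
    im=env.get_image(n); cv2.imwrite('pics/'+f,cv2.cvtColor(im,cv2.COLOR_RGB2BGR)); return im
def cam(n,s=None):
    c=env.calibration(n)
    if 'position' in c: return c,np.array(c['rotation']),np.array(c['position'])
    s=s or env.observe(); T=np.array(c['hand_eye']); R=np.array(s['tool_rot'])
    return c,R@T[:3,:3],R@T[:3,3]+np.array(s['position'])
def ray(n,px,s=None):
    c,R,p=cam(n,s)
    K=np.array([[c['fx'],0,c['cx']],[0,c['fy'],c['cy']],[0,0,1.]])
    u=cv2.undistortPoints(np.array([[px]],float),K,np.array([c['k1'],0,0,0.]))[0,0]
    d=R@np.array([u[0],u[1],1]); return p,d/np.linalg.norm(d)
def onz(n,px,z,s=None):
    p,d=ray(n,px,s); return p+d*(z-p[2])/d[2]
def meet(*rs):
    A=sum(np.eye(3)-np.outer(d,d) for p,d in rs); b=sum((np.eye(3)-np.outer(d,d))@p for p,d in rs)
    x=np.linalg.solve(A,b); return x,[np.linalg.norm(np.cross(x-p,d)) for p,d in rs]
def proj(n,X,s=None):
    c,R,p=cam(n,s); v=R.T@(np.array(X)-p); u=v[:2]/v[2]; u=u*(1+c['k1']*(u@u)); return np.array([c['fx']*u[0]+c['cx'],c['fy']*u[1]+c['cy']])
E
python3 - <<'E'
from h import *
np.set_printoptions(precision=4,suppress=True)
for n in('top','side'): snap(n,n+'0.png'); print(n,env.calibration(n))
print(env.calibration('wrist'),env.finger_overhang); print(env.observe())
E
```

```text
top {'fx': 549.6730322277947, 'fy': 549.6730322277947, 'cx': 311.8077864945879, 'cy': 239.24506753121835, 'k1': 0.04206976324249288, 'position': array([ 0.3276, -0.1979,  1.5444]), 'rotation': array([[ 0.0065, -0.9876,  0.1568],
       [-1.    , -0.0052,  0.0083],
       [-0.0074, -0.1568, -0.9876]])}
side {'fx': 463.52676586205905, 'fy': 463.52676586205905, 'cx': 317.12858987411386, 'cy': 240.48562811993384, 'k1': 0.017988689469023888, 'position': array([ 0.5853, -1.1794,  0.5894]), 'rotation': array([[ 0.9996, -0.0073, -0.028 ],
       [ 0.0226, -0.4082,  0.9126],
       [-0.0181, -0.9129, -0.4078]])}
{'fx': 366.564001656359, 'fy': 366.564001656359, 'cx': 318.597445691322, 'cy': 240.88560038012974, 'k1': -0.0433537418372372, 'hand_eye': array([[-0.0001, -0.9567, -0.2911,  0.0745],
       [ 1.    , -0.0003,  0.0005,  0.0007],
       [-0.0006, -0.2911,  0.9567, -0.1265],
       [ 0.    ,  0.    ,  0.    ,  1.    ]])} 0.017
{'time_s': 0.1, 'q': array([-88.597 ,  21.8366,  74.3794,  -0.0003,  83.8595, -12.3367]), 'qvel': array([-0.0039, -0.1237, -0.0862, -0.0222, -0.0607, -0.0428]), 'joint_efforts': array([  0.0041, -44.9222, -23.1658,  -0.0001,   0.0037,   0.    ]), 'position': array([ 0.1306, -0.534 ,  0.2478]), 'tool_rot': array([[ 0.9714,  0.2375, -0.    ],
       [ 0.2375, -0.9714,  0.0013],
       [ 0.0003, -0.0013, -1.    ]]), 'ft_force': array([-0.3603, -0.3507, -0.7876]), 'wrist_torque': array([ 0.0247, -0.0507, -0.0008]), 'gripper_force': 0.0, 'grip_width': 0.0851912437730896}
```

View pics/top0.png

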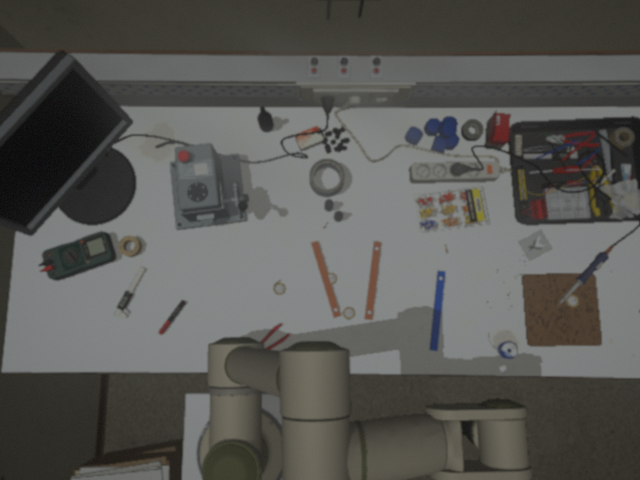

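View pics/side0.png

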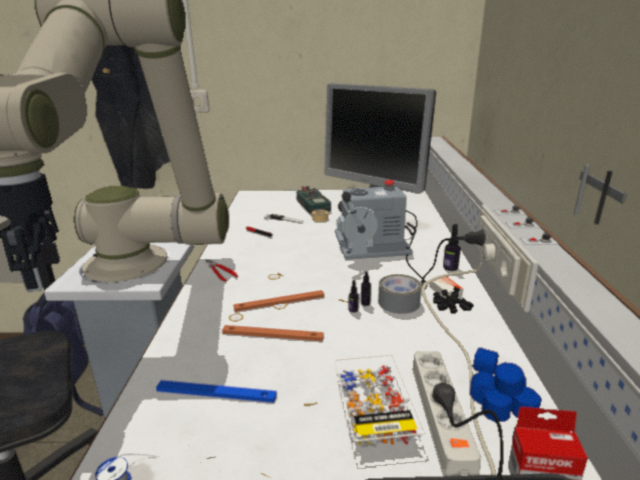

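The top view shows the machine at about (208,185) with its front towards the robot, the two copper bars at (325,278) and (373,280), and a blue bar at (437,310). I'll zoom in on both.

```bash
python3 - <<'E'
import cv2,numpy as np
t=cv2.imread('pics/top0.png'); s=cv2.imread('pics/side0.png')
a=cv2.resize(t[130:250,150:300],(600,480),interpolation=cv2.INTER_CUBIC)
b=cv2.resize(t[230:330,300:400],(400,400),interpolation=cv2.INTER_CUBIC)
c=cv2.resize(s[170:270,320:420],(400,400),interpolation=cv2.INTER_CUBIC)
d=cv2.resize(s[280:350,210:340],(520,280),interpolation=cv2.INTER_CUBIC)
o=np.zeros((600,800,3),np.uint8)
o[:320,:400]=cv2.resize(a,(400,320)); o[:400,400:]=c[:,:400]; o[320:600,:280]=cv2.resize(b,(280,280)); o[400:600,400:771]=cv2.resize(d,(371,200))
cv2.imwrite('pics/crops.png',cv2.convertScaleAbs(o,alpha=1.5))
E
```

```text
(no output)
```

View pics/crops.png

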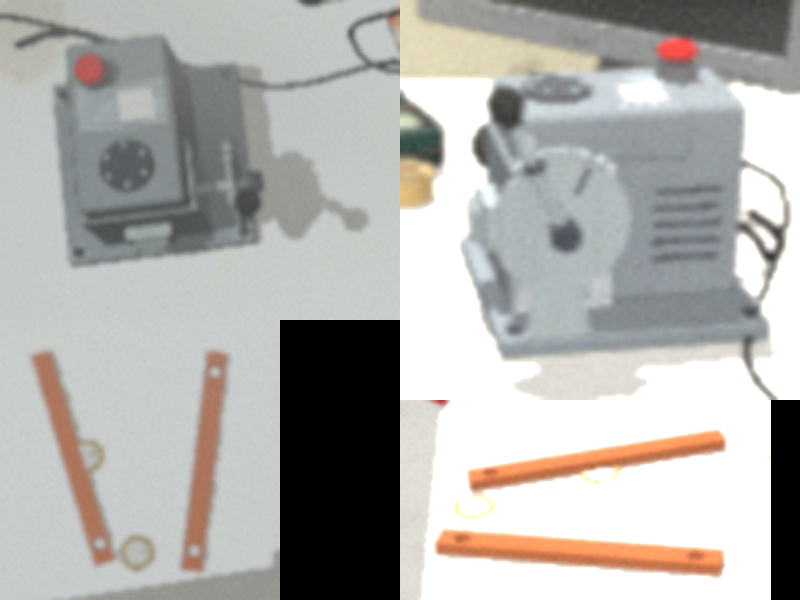

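The crops show the blank bar as the left one in the top view, with its hole at the robot end and its plain end at the far end. The knob is at about top (242.6,205.7) and side (346.7,195.7). Next I'll measure these, plus the red button as a check.

```bash
python3 - <<'E'
from h import *
np.set_printoptions(precision=4,suppress=True)
t=cv2.imread('pics/top0.png'); s=cv2.imread('pics/side0.png')
def blobs(im,lo,hi,roi,mn=15):
    h=cv2.cvtColor(im,cv2.COLOR_BGR2HSV); m=cv2.inRange(h,lo,hi); z=np.zeros_like(m); x0,y0,x1,y1=roi; z[y0:y1,x0:x1]=m[y0:y1,x0:x1]
    return [c for c in cv2.findContours(z,0,1)[0] if cv2.contourArea(c)>mn]
def cen(c): M=cv2.moments(c); return M['m10']/M['m00'],M['m01']/M['m00']
print('knob',meet(ray('top',(242.6,205.7)),ray('side',(346.7,195.7))))
rt=[cen(c) for c in blobs(t,(0,120,60),(8,255,255),(170,140,200,170))]; rs=[cen(c) for c in blobs(s,(0,150,60),(8,255,255),(370,170,410,195),8)]
print(rt,rs)
if rt and rs: print('button',meet(ray('top',rt[0]),ray('side',rs[0])))
for c in blobs(t,(3,90,60),(16,255,255),(300,230,400,330),100):
    r=cv2.minAreaRect(c); b=cv2.boxPoints(r); 
    W=np.array([onz('top',p,.01)[:2] for p in b]); e=sorted([(np.linalg.norm(W[i]-W[(i+1)%4]),i) for i in range(4)])
    i=e[0][1]; j=e[1][1]; A=(W[i]+W[(i+1)%4])/2; B=(W[j]+W[(j+1)%4])/2
    print('bar top',r,A,B,np.linalg.norm(A-B),e[0][0],(A+B)/2, np.degrees(np.arctan2(*(A-B)[::-1])))
# side view bars, tips
for c in blobs(s,(3,90,60),(16,255,255),(210,280,340,350),100):
    p=c[:,0]; l=p[p[:,0].argmin()]; r=p[p[:,0].argmax()]; print('side',l,r,onz('side',l,.005),onz('side',r,.005))
# predicted lever/machine
E
```

```text
knob (array([ 0.628 , -0.0123,  0.1963]), [np.float64(0.002043953999502168), np.float64(0.0020439539995022868)])
[(182.44166666666666, 155.625)] [(388.76388888888886, 181.9375)]
button (array([0.7593, 0.1466, 0.1845]), [np.float64(0.0005059036645157737), np.float64(0.0005059036645156421)])
bar top ((372.76788330078125, 280.2900390625), (5.745822906494141, 59.413612365722656), 6.911227226257324) [ 0.3746 -0.3449] [ 0.5392 -0.3667] 0.16611289013859667 0.015824414085478928 [ 0.4569 -0.3558] 172.4558437585007
bar top ((324.5130615234375, 274.6929931640625), (68.09373474121094, 5.7421464920043945), 73.1416015625) [ 0.3808 -0.2487] [ 0.563 -0.193] 0.1906020713291034 0.015915504787946882 [ 0.4719 -0.2209] -163.00417080700942
side [223 328] [322 338] [ 0.35   -0.3365  0.005 ] [ 0.5668 -0.3737  0.005 ]
side [234 305] [323 296] [ 0.3565 -0.2428  0.005 ] [ 0.567  -0.2033  0.005 ]
```

Call:
jog_arm([
  [0.02, 0.03, 0.01],
  [0.02, 0.03, 0.01],
  [0.02, 0.03, 0.01],
  [0.02, 0.03, 0.01],
  [0.02, 0.03, 0.01],
], hand=[0.085, 0.085, 0.085, 0.085, 0.085], yaw=[0.18, 0.18, 0.18, 0.18, 0.18])

```text
time_s: 0.72
position: [0.2311, -0.3831, 0.2984]
tool_rot: [[0.413, 0.911, -0.0], [0.911, -0.413, 0.001], [0.001, -0.0, -1.0]]
ft_force: [0.2, -0.9, 0.1]
grip_width: 0.0851
gripper_force: 0.0
```

Call:
jog_arm([
  [0.02, 0.03, 0.01],
  [0.02, 0.03, 0.01],
  [0.02, 0.03, 0.01],
  [0.02, 0.03, 0.01],
  [0.02, 0.03, 0.01],
], hand=[0.085, 0.085, 0.085, 0.085, 0.085], yaw=[0.18, 0.18, 0.18, 0.18, 0.18])

```text
time_s: 1.35
position: [0.331, -0.2331, 0.3484]
tool_rot: [[-0.457, 0.889, -0.0], [0.889, 0.457, 0.0], [0.001, -0.0, -1.0]]
ft_force: [0.9, 0.2, -0.9]
grip_width: 0.085
gripper_force: 0.0
```

Call:
jog_arm([
  [0.02, 0.03, 0],
  [0.02, 0.03, 0],
  [0.02, 0.03, 0],
  [0.02, 0.03, 0],
  [0.02, 0.03, 0],
], hand=[0.03, 0.03, 0.03, 0.03, 0.03], yaw=[0.18, 0.18, 0.18, 0.18, 0.18])

```text
time_s: 1.98
position: [0.4311, -0.0831, 0.3481]
tool_rot: [[-0.981, 0.195, -0.001], [0.195, 0.981, 0.0], [0.001, 0.0, -1.0]]
ft_force: [-0.3, -0.4, -0.3]
grip_width: 0.0301
gripper_force: 0.0
```

```bash
python3 - <<'E'
from h import *
import pickle
s=env.observe(); snap('wrist','w1.png'); pickle.dump(s,open('w1.pkl','wb')); print(s['position'],s['tool_rot'])
E
```

```text
[ 0.43105272 -0.08309462  0.34808063] [[-9.80892221e-01  1.94551147e-01 -5.50404519e-04]
 [ 1.94551041e-01  9.80892367e-01  2.39312376e-04]
 [ 5.86446089e-04  1.27657876e-04 -9.99999820e-01]]
```

View pics/w1.png

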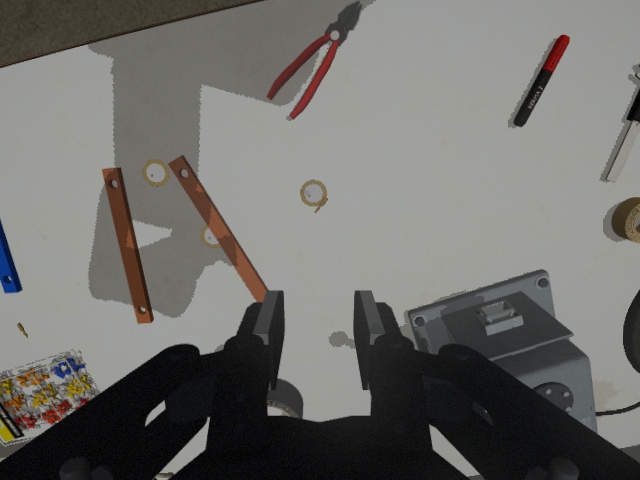

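The wrist view shows the bar with its hole end up at (180,165). The machine front is at lower right, with the window boss near (500,312) and the base plate's front edge running from (415,315) to (545,275). I'll recentre on the window and take two views from different places.

Call:
jog_arm([
  [0.01, 0.04, 0],
  [0.01, 0.04, 0],
  [0.01, 0.04, 0],
  [0, 0.04, 0],
  [0, 0, 0],
], hand=[0.085, 0.085, 0.085, 0.085, 0.085], yaw=[0, 0, 0, 0, 0])

```text
time_s: 2.65
position: [0.4603, 0.0776, 0.3481]
tool_rot: [[-0.98, 0.197, -0.001], [0.197, 0.98, 0.0], [0.001, 0.0, -1.0]]
ft_force: [1.2, -0.6, -0.0]
grip_width: 0.0853
gripper_force: 0.0
```

```bash
python3 - <<'E'
from h import *
import pickle
np.set_printoptions(precision=4,suppress=True)
s1=pickle.load(open('w1.pkl','rb'))
for p in((415,315),(545,275)): print(onz('wrist',p,.012,s1))
s=env.observe(); snap('wrist','w2.png'); pickle.dump(s,open('w2.pkl','wb')); print(s['position'])
E
```

```text
[0.6308 0.0154 0.012 ]
[0.6062 0.2006 0.012 ]
[0.4603 0.0776 0.3481]
```

View pics/w2.png

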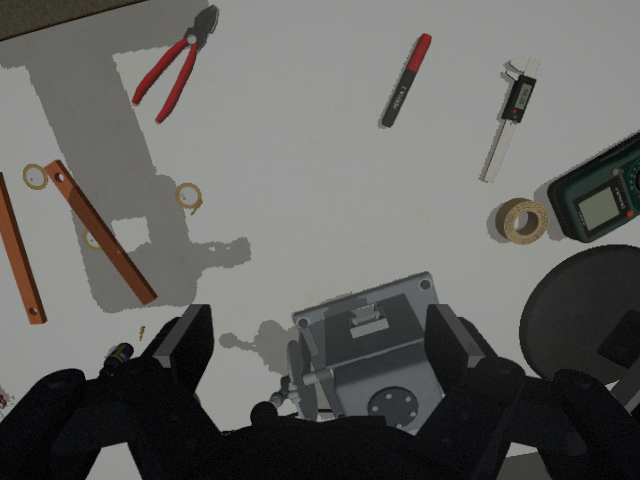

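The second view shows the whole blank bar from (55,165) to (150,300), the window boss at about (368,320), the base-plate corners near (293,320) and (428,272), and the black knob at about (263,412).

```bash
python3 - <<'E'
from h import *
import pickle
np.set_printoptions(precision=4,suppress=True)
im=cv2.imread('pics/w2.png'); s=pickle.load(open('w2.pkl','rb'))
cr=cv2.resize(im[262:382,280:440],(800,600),interpolation=cv2.INTER_CUBIC); cv2.imwrite('pics/w2c.png',cv2.convertScaleAbs(cr,alpha=1.6))
h=cv2.cvtColor(im,cv2.COLOR_BGR2HSV); m=cv2.inRange(h,(3,100,40),(16,255,255)); m[:,:35]=0;m[:150]=0;m[320:]=0;m[:,170:]=0
m=cv2.morphologyEx(m,cv2.MORPH_OPEN,np.ones((3,3)))
c=max(cv2.findContours(m,0,1)[0],key=cv2.contourArea); b=cv2.boxPoints(cv2.minAreaRect(c)); print(b)
W=np.array([onz('wrist',p,.01,s)[:2] for p in b]); print(W)
i=np.argmin([np.linalg.norm(W[i]-W[(i+1)%4]) for i in range(4)])
A=(W[i]+W[(i+1)%4])/2; B=(W[(i+2)%4]+W[(i+3)%4])/2
print(A,B,(A+B)/2,np.linalg.norm(A-B),np.linalg.norm(W[i]-W[(i+1)%4]),np.degrees(np.arctan2(*(A-B)[::-1])))
for p in((293,320),(428,272)): print(onz('wrist',p,.012,s))
print('knob2',meet(ray('wrist',(263,412),s),ray('side',(346.7,195.7)),ray('top',(242.6,205.7))))
E
```

```text
[[ 42.7514 167.9081]
 [ 57.3189 157.3135]
 [158.1622 295.973 ]
 [143.5946 306.5676]]
[[ 0.3609 -0.2641]
 [ 0.3525 -0.2397]
 [ 0.5615 -0.1729]
 [ 0.5732 -0.1991]]
[ 0.3567 -0.2519] [ 0.5673 -0.186 ] [ 0.462  -0.2189] 0.22067114160072504 0.025768101992235143 -162.62804728329405
[0.6337 0.0051 0.012 ]
[0.5987 0.2009 0.012 ]
knob2 (array([ 0.6278, -0.011 ,  0.1948]), [np.float64(0.0013947189955971695), np.float64(0.0026413445397078022), np.float64(0.001964118908432661)])
```

View pics/w2c.png

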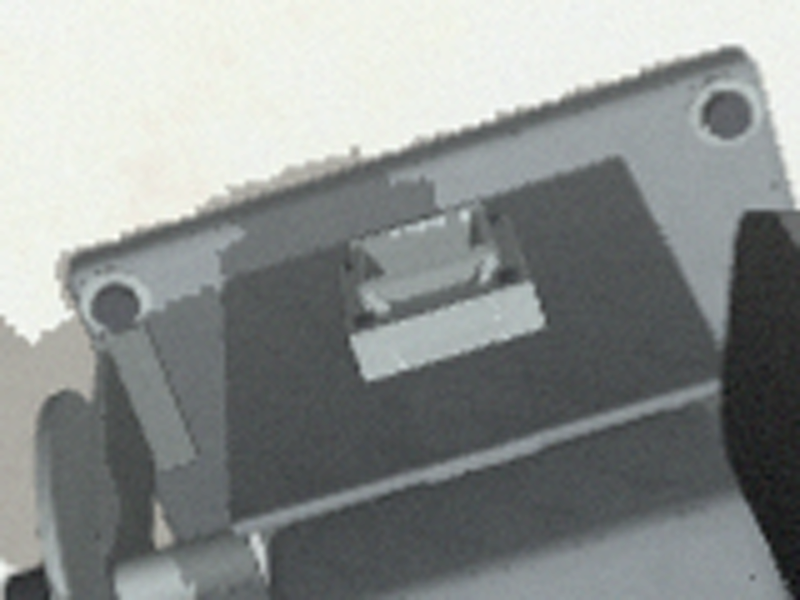

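The crop shows the boss clearly. Its top face spans (352–545, 285–380) in crop pixels, the mouth's lower lip runs from about (362,242) to (470,208), and the base screws are at (116,303) and (727,112). Casting these into the world now.

```bash
python3 - <<'E'
from h import *
import pickle
np.set_printoptions(precision=4,suppress=True)
s=pickle.load(open('w2.pkl','rb')); s1=pickle.load(open('w1.pkl','rb'))
f=lambda x,y:(280+x/5-.4,262+y/5-.4)
a=onz('wrist',f(116,303),.012,s);b=onz('wrist',f(727,112),.012,s); print('screws',a,b,np.linalg.norm(a-b),(a+b)/2)
d=(b-a)/np.linalg.norm(b-a); yaw=np.arctan2(-d[0],d[1]); print('yaw',np.degrees(yaw))
X=np.array([np.cos(yaw),np.sin(yaw),0]);Y=np.array([-X[1],X[0],0]); m=(a+b)/2
F=lambda w:(X@(w-m),Y@(w-m),w[2])
for n,p,z in(('lipL',(362,242),.06),('lipR',(470,208),.06),('topFL',(352,335),.086),('topFR',(535,285),.086),('topBL',(368,380),.086),('topBR',(545,325),.086),('pbotL',(222,280),.0),('plR',(620,157),.012),('ptopL',(232,527),.128),('ptopR',(720,385),.128)):
    w=onz('wrist',f(*p),z,s); print(n,w,F(w))
print('knob',F(np.array([.6278,-.0115,.195])),'button',F(np.array([.7593,.1466,.1845])))
# height check of screws with w1: gray circle search
im=cv2.cvtColor(cv2.imread('pics/w1.png'),cv2.COLOR_BGR2GRAY); t=cv2.cvtColor(cv2.imread('pics/w2.png'),cv2.COLOR_BGR2GRAY)
def match(px,r):
    x,y=int(round(px[0])),int(round(px[1])); T=t[y-r:y+r+1,x-r:x+r+1]
    R=cv2.matchTemplate(im,T,cv2.TM_CCOEFF_NORMED); R[:, :380-r]=-1; _,v,_,l=cv2.minMaxLoc(R); q=(l[0]+r+px[0]-x,l[1]+r+px[1]-y); return q,v
for n,p,r in(('s1',(116,303),6),('s2',(727,112),7),('boss',(440,300),16),('topFL',(352,335),7),('topFR',(535,285),7),('topBR',(545,325),7),('topBL',(368,380),7),('lipR',(470,208),7),('lipL',(362,242),7)):
    q,v=match(f(*p),r); w,e=meet(ray('wrist',f(*p),s),ray('wrist',q,s1)); print(n,q,round(v,2),w,F(w),e[0])
E
```

```text
screws [0.6398 0.018  0.012 ] [0.6156 0.1949 0.012 ] 0.17853512877571628 [0.6277 0.1064 0.012 ]
yaw 7.798268400455146
lipL [0.609  0.0899 0.06  ] (np.float64(-0.020764071416628217), np.float64(-0.013870154562275342), np.float64(0.05999999999999994))
lipR [0.6051 0.1179 0.06  ] (np.float64(-0.020853653884291463), np.float64(0.014492117545892497), np.float64(0.06))
topFL [0.6191 0.0834 0.086 ] (np.float64(-0.011602939780160105), np.float64(-0.02163862758195697), np.float64(0.08599999999999997))
topFR [0.6146 0.1284 0.086 ] (np.float64(-0.010013184774702375), np.float64(0.02355584945147477), np.float64(0.08599999999999991))
topBL [0.6321 0.0851 0.086 ] (np.float64(0.0014429343642105084), np.float64(-0.02172423031219049), np.float64(0.08599999999999997))
topBR [0.6257 0.1292 0.086 ] (np.float64(0.0011522800844583846), np.float64(0.022874898001676986), np.float64(0.08599999999999997))
pbotL [0.6451 0.0478 0.    ] (np.float64(0.00923436630454226), np.float64(-0.06047436269018944), np.float64(0.0))
plR [0.6231 0.1642 0.012 ] (np.float64(0.0032926563032271696), np.float64(0.0578200639151715)
[... 1364 characters left out ...]
) 0.99 [0.6235 0.1289 0.0895] (np.float64(-0.0010925943573442832), np.float64(0.02285235490223463), np.float64(0.08946631182456734)) 8.577670001824464e-05
topBL (488.20000000000005, 334.6) 0.98 [0.6291 0.0852 0.0904] (np.float64(-0.0014812946338494544), np.float64(-0.021223369866825034), np.float64(0.0904187484303083)) 0.00016134652628294207
lipR (438.6, 347.20000000000005) 0.88 [ 0.7165  0.0953 -0.0809] (np.float64(0.0864538873236579), np.float64(-0.023111573476905168), np.float64(-0.08085743566589149)) 0.04661329307103295
lipL (565.0, 408.0) 0.83 [0.5258 0.0706 0.2776] (np.float64(-0.10581979732898401), np.float64(-0.021699147407767773), np.float64(0.2776232062964131)) 0.035307627823716256
```

The measurements agree well:
- Window: (0.607, 0.104, 0.070), yaw about 7.6°.
- Knob: (0.627, -0.011, 0.195), 117 mm off the middle plane.
- Bar: mid (0.462, -0.219), yaw 17.4°.

Now I'll close the fingers and go to a point in front of the knob.

Call:
jog_arm([
  [0.024, -0.019, 0],
  [0.024, -0.019, 0],
  [0.024, -0.019, 0],
  [0.024, -0.019, 0],
  [0.024, -0.019, 0],
], hand=[0, 0, 0, 0, 0], yaw=[0.066, 0.066, 0.066, 0.066, 0.066])

```text
time_s: 3.32
position: [0.5812, -0.0214, 0.3481]
tool_rot: [[-0.992, -0.128, -0.001], [-0.128, 0.992, -0.0], [0.001, -0.0, -1.0]]
ft_force: [-0.4, 0.9, 0.3]
grip_width: 0.0001
gripper_force: 0.0
```

Call:
jog_arm([
  [0, 0, 0],
  [0, 0, -0.037],
  [0, 0, -0.037],
  [0, 0, -0.037],
  [0, 0, -0.037],
], hand=[0, 0, 0, 0, 0], yaw=[0, 0, 0, 0, 0])

```text
time_s: 3.95
position: [0.5798, -0.0195, 0.1995]
tool_rot: [[-0.992, -0.126, 0.0], [-0.126, 0.992, -0.0], [-0.0, -0.0, -1.0]]
ft_force: [0.6, -1.2, 0.4]
grip_width: 0.0002
gripper_force: 0.0
```

Call:
jog_arm([
  [0.01, 0.0015, 0],
  [0.01, 0.0015, 0],
  [0.01, 0.0015, 0],
  [0.01, 0.0015, 0],
  [0.01, 0.0015, 0],
], hand=[0, 0, 0, 0, 0], yaw=[0, 0, 0, 0, 0])

```text
time_s: 4.58
position: [0.6315, -0.0116, 0.2014]
tool_rot: [[-0.992, -0.128, 0.001], [-0.128, 0.992, -0.0], [-0.001, -0.001, -1.0]]
ft_force: [-2.8, -0.8, 1.8]
grip_width: 0.0002
gripper_force: 1.2
```

Call:
jog_arm([
  [0.012, 0.0015, 0],
  [0.012, 0.0015, 0],
  [0.012, 0.0015, 0],
  [0.012, 0.0015, 0],
  [0.006, 0.001, 0],
], hand=[0, 0, 0, 0, 0], yaw=[0, 0, 0, 0, 0])

```text
time_s: 5.2
position: [0.6856, -0.0046, 0.2001]
tool_rot: [[-0.992, -0.128, 0.001], [-0.128, 0.992, 0.0], [-0.001, -0.0, -1.0]]
ft_force: [-0.0, 0.6, -0.6]
grip_width: -0.0
gripper_force: 0.0
```

```bash
python3 - <<'E'
from h import *
s=snap('side','side1.png'); t=snap('top','top1.png')
o=np.zeros((480,800,3),np.uint8)
o[:,:480]=cv2.resize(cv2.imread('pics/side1.png')[160:260,320:420],(480,480),interpolation=cv2.INTER_CUBIC)
o[:320,480:]=cv2.resize(cv2.imread('pics/top1.png')[130:230,180:280],(320,320),interpolation=cv2.INTER_CUBIC)
cv2.imwrite('pics/lev.png',cv2.convertScaleAbs(o,alpha=1.4))
E
```

```text
(no output)
```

View pics/lev.png

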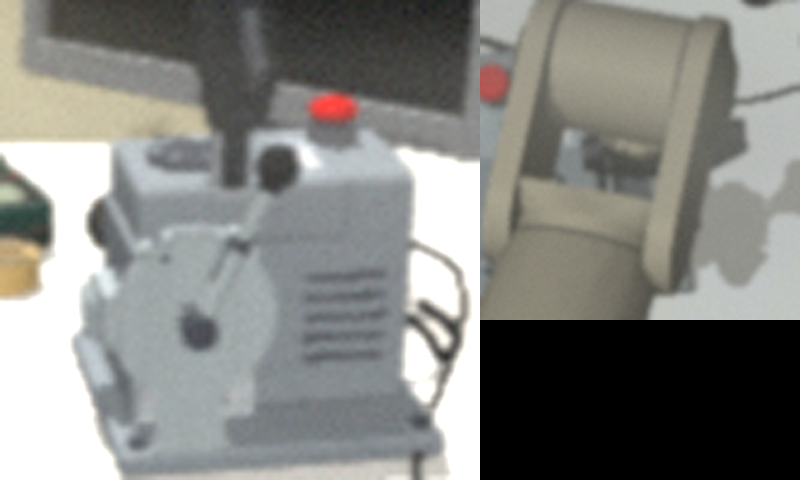

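The lever now leans back past the line notch, with the knob at side (377.9,194.8), and the force has gone to zero. I'll check the angle numerically while backing off.

```bash
python3 - <<'E'
from h import *
from math import *
k0=np.array([.627,-.0115,.1959]);X=np.array([cos(.1326),sin(.1326),0])
piv=k0+X*.105*sin(.42); piv[2]=.1
print(proj('side',k0),'meas0 346.7 195.7')
for a in(.6,.74,.84,.87):print(a,proj('side',piv+.105*(X*sin(a-.42)+np.array([0,0,cos(a-.42)]))))
E
```

```text
[345.56257606 195.92171335] meas0 346.7 195.7
0.6 [368.57934039 192.03439469]
0.74 [373.81833859 193.06456983]
0.84 [377.38994773 194.2355214 ]
0.87 [378.42695728 194.65510686]
```

Call:
jog_arm([
  [-0.01, -0.001, 0],
  [-0.01, -0.001, 0.02],
  [-0.02, -0.01, 0.03],
  [-0.03, -0.03, 0.02],
  [-0.03, -0.03, 0],
], hand=[0, 0, 0, 0, 0], yaw=[0, 0, 0, 0, 0])

```text
time_s: 5.92
position: [0.5835, -0.0774, 0.274]
tool_rot: [[-0.992, -0.128, 0.005], [-0.128, 0.992, -0.002], [-0.005, -0.003, -1.0]]
ft_force: [0.4, -0.6, -1.1]
grip_width: -0.0002
gripper_force: 0.0
```

```bash
python3 - <<'E'
from h import *
import pickle
s=pickle.load(open('w2.pkl','rb')); u=np.array([np.cos(.3037),np.sin(.3037)]); P=np.array([.5673,-.186])
for p in((93,238),(35,176)):
    w=onz('wrist',p,0,s)[:2]; print(w,'behind tip',(P-w)@u,'lat',(w-P)@np.array([-u[1],u[0]]))
E
```

```text
[ 0.46416894 -0.24019931] behind tip 0.11461989046412731 lat -0.020877319139009424
[ 0.36765697 -0.28675258] behind tip 0.22063702063322638 lat -0.036437957168827625
```

Call:
jog_arm([
  [-0.03, -0.03, -0.02],
  [-0.03, -0.03, -0.02],
  [-0.03, -0.03, -0.02],
  [-0.03, -0.03, -0.02],
  [-0.029, -0.03, -0.02],
], hand=[0.05, 0.05, 0.05, 0.05, 0.05], yaw=[0.05, 0.05, 0.05, 0.03, 0])

```text
time_s: 6.55
position: [0.4343, -0.2275, 0.1715]
tool_rot: [[-0.953, -0.304, 0.002], [-0.304, 0.953, -0.002], [-0.001, -0.003, -1.0]]
ft_force: [0.2, -0.1, -0.4]
grip_width: 0.05
gripper_force: 0.0
```

```bash
python3 - <<'E'
from h import *
np.set_printoptions(precision=4,suppress=True)
s=env.observe(); im=cv2.cvtColor(snap('wrist','w3.png'),cv2.COLOR_RGB2HSV)
m=cv2.inRange(im,(3,100,40),(16,255,255)); m=cv2.morphologyEx(m,cv2.MORPH_OPEN,np.ones((3,3)))
R=np.array(s['tool_rot']);p0=np.array(s['position']); print(p0,s['time_s'])
for c in cv2.findContours(m,0,1)[0]:
    if cv2.contourArea(c)<300: continue
    W=np.array([R.T@(onz('wrist',p,.01,s)-p0) for p in c[:,0].astype(float)])
    print(cv2.boundingRect(c),'x',W[:,0].min(),W[:,0].max(),'y',W[:,1].min(),W[:,1].max())
    for a in np.arange(-.05,.1,.02):
        q=W[abs(W[:,0]-a)<.006]
        if len(q): print(round(a,2),q[:,1].min(),q[:,1].max())
E
```

```text
[ 0.4343 -0.2275  0.1715] 6.55
(306, 120, 26, 250) x -0.13783625116783066 0.08102323140872225 y -0.012232933757947326 0.008580137481525144
-0.05 -0.011729756698974443 0.007103101789616558
-0.03 -0.011519135198062769 0.007788879660301004
-0.01 -0.01131095694559503 0.007620788527539348
0.01 -0.01110584156641857 0.008225588719049801
0.03 -0.010912184308432426 0.008090676753378235
0.05 -0.010714371294067007 0.007915629315164019
0.07 -0.010528129438626356 0.00851243675850439
(116, 70, 108, 252) x -0.08891503441594364 0.11646110713893995 y -0.1815751553150934 -0.07114602126798762
-0.05 -0.16988306274760678 -0.14171386210990516
-0.03 -0.16044858295770606 -0.13218094831165386
-0.01 -0.15145108426798756 -0.12296704135628403
0.01 -0.14178864402372968 -0.11325450677915012
0.03 -0.13257539891709377 -0.10389146341362282
0.05 -0.12368071365155131 -0.09487111821581756
0.07 -0.11432055409743021 -0.08630546987878908
0.09 -0.10446841122780391 -0.077077362153055
```

View pics/w3.png

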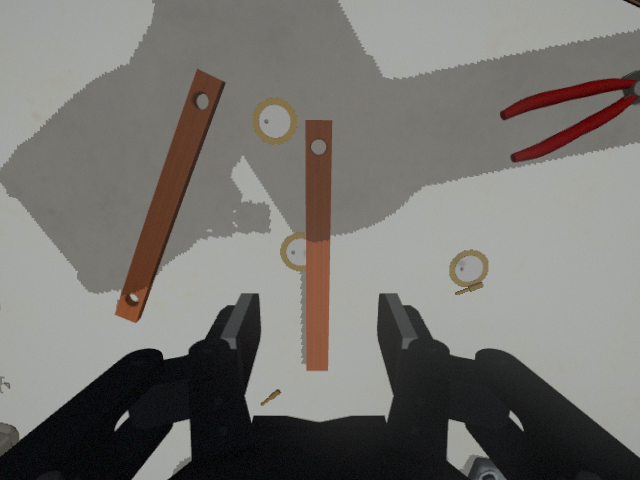

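The bar spans tool x -0.138 to 0.081 (219 mm), lies 1.6 mm off-centre between the open fingers, and the washers are clear of the grip spot. Descending and gripping.

Call:
jog_arm([
  [-0.0043, -0.003, -0.03],
  [0, 0, -0.035],
  [0, 0, -0.035],
  [0, 0, -0.035],
  [0, 0, -0.014],
], hand=[0.05, 0.05, 0.05, 0.05, 0.05], yaw=[-0.008, 0, 0, 0, 0])

```text
time_s: 7.22
position: [0.431, -0.2297, 0.0213]
tool_rot: [[-0.955, -0.295, -0.0], [-0.295, 0.955, 0.0], [0.0, 0.0, -1.0]]
ft_force: [0.1, -0.1, 0.8]
grip_width: 0.0503
gripper_force: 0.0
```

Call:
jog_arm([
  [0, 0, -0.0045],
  [0, 0, 0],
  [0, 0, 0],
  [0, 0, 0],
  [0, 0, 0],
], hand=[0.05, 0.01, 0.01, 0.01, 0.01], yaw=[0, 0, 0, 0, 0], grip_force=80)

```text
time_s: 7.85
position: [0.4317, -0.2301, 0.0182]
tool_rot: [[-0.955, -0.296, 0.002], [-0.296, 0.955, -0.002], [-0.001, -0.002, -1.0]]
ft_force: [-1.2, -0.3, 8.4]
grip_width: 0.0173
gripper_force: 78.7
```

Call:
jog_arm([
  [0, 0, 0.01],
  [0, 0, 0.02],
  [0, 0, 0.03],
  [0, 0, 0.03],
  [0, 0, 0.01],
], hand=[0.01, 0.01, 0.01, 0.01, 0.01], yaw=[0, 0, 0, 0, 0])

```text
time_s: 8.48
position: [0.4317, -0.2301, 0.1188]
tool_rot: [[-0.955, -0.296, 0.003], [-0.296, 0.955, -0.002], [-0.002, -0.003, -1.0]]
ft_force: [0.1, 0.3, -1.4]
grip_width: 0.0172
gripper_force: 78.6
```

Call:
jog_arm([
  [0, 0.03, 0],
  [0, 0.035, 0],
  [0, 0.035, 0],
  [0, 0.035, 0],
  [0, 0.025, 0],
], hand=[0.01, 0.01, 0.01, 0.01, 0.01], yaw=[-0.03, -0.03, -0.03, -0.03, -0.03])

```text
time_s: 9.1
position: [0.4308, -0.0683, 0.1165]
tool_rot: [[-0.989, -0.149, -0.001], [-0.149, 0.989, 0.001], [0.001, 0.001, -1.0]]
ft_force: [0.4, 0.4, -1.4]
grip_width: 0.0177
gripper_force: 78.6
```

Call:
jog_arm([
  [0, 0.035, 0],
  [0, 0.035, 0],
  [0, 0.035, -0.01],
  [0.004, 0.035, -0.01],
  [0, 0.011, 0],
], hand=[0.01, 0.01, 0.01, 0.01, 0.01], yaw=[-0.018, 0, 0, 0, 0])

```text
time_s: 9.72
position: [0.4346, 0.0826, 0.096]
tool_rot: [[-0.991, -0.134, -0.002], [-0.134, 0.991, 0.0], [0.002, 0.001, -1.0]]
ft_force: [-0.7, -0.7, -1.7]
grip_width: 0.0174
gripper_force: 78.7
```

```bash
python3 - <<'E'
from h import *
import pickle
s=env.observe(); snap('wrist','w4.png'); snap('side','side2.png');snap('top','top2.png'); pickle.dump(s,open('w4.pkl','wb')); print(s['position'],s['tool_rot'],s['ft_force'],s['grip_width'])
o=np.zeros((600,800,3),np.uint8)
o[:330,:440]=cv2.resize(cv2.imread('pics/w4.png'),(440,330))
o[:360,440:]=cv2.resize(cv2.imread('pics/side2.png')[180:300,240:360],(360,360),interpolation=cv2.INTER_CUBIC)
o[360:,440:760]=cv2.resize(cv2.imread('pics/top2.png')[160:310,130:330],(320,240))
o[330:600,:360]=cv2.resize(cv2.imread('pics/w4.png')[180:420,160:480],(360,270))
cv2.imwrite('pics/c4.png',cv2.convertScaleAbs(o,alpha=1.4))
E
```

```text
[0.43460082 0.08263128 0.0960479 ] [[-9.90987289e-01 -1.33937424e-01 -2.22689458e-03]
 [-1.33938221e-01  9.90989661e-01  2.12035935e-04]
 [ 2.17842996e-03  5.08391214e-04 -9.99997498e-01]] [-0.66061485 -0.70722856 -1.74462966] 0.01738319207359439
```

View pics/c4.png

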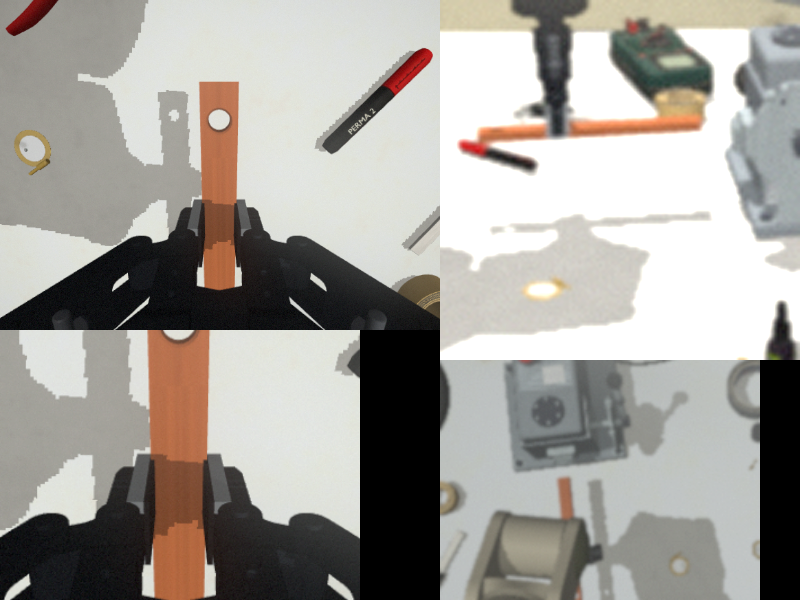

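The bar is held between the pads with its plain end forward. I'll check its tilt and height by comparing its predicted outline with the side and top views.

```bash
python3 - <<'E'
from h import *
import pickle
np.set_printoptions(precision=4,suppress=True)
s=pickle.load(open('w4.pkl','rb')); R=np.array(s['tool_rot']); p=np.array(s['position'])
u=-R[:,0].copy(); u[2]=0;u/=np.linalg.norm(u); v=np.array([-u[1],u[0],0])
tip=p+.143*u; tip[2]=p[2]-.013; rear=tip-.22*u
h=cv2.cvtColor(cv2.imread('pics/side2.png'),cv2.COLOR_BGR2HSV); m=cv2.inRange(h,(3,110,60),(16,255,255)); m[260:]=0;m[:,:240]=0;m[:,340:]=0;m[:200]=0
def pred(d,z):
    q=p+d*u-.010*v; return proj('side',[q[0],q[1],z])
# visible side face (-v) : top face too. predict rows top (far top edge) and bottom (near lower edge)
for d in(-.07,-.05,-.03,.03,.05,.07,.09,.11,.13):
    q=p+d*u; z=p[2]-.013
    b=proj('side',np.r_[(q-.01*v)[:2],z-.005]); t=proj('side',np.r_[(q+.01*v)[:2],z+.005]); c=int(round((b[0]+t[0])/2))
    r=np.where(m[:,c])[0]; print(d,c,'pred',t[1],b[1],(t[1]+b[1])/2,'meas',(r.min(),r.max(),r.mean()) if len(r) else None)
xs=np.where(m.any(0))[0]; print(xs.min(),xs.max(),'pred tip',proj('side',tip),proj('side',rear))
t=cv2.cvtColor(cv2.imread('pics/top2.png'),cv2.COLOR_BGR2HSV); mt=cv2.inRange(t,(3,90,60),(16,255,255)); mt[:, :190]=0;mt[:,230:]=0;mt[:225]=0;mt[270:]=0
ys,xx=np.where(mt); 
for r in range(ys.min(),ys.max()+1,4): print(r,xx[ys==r].mean(),len(xx[ys==r]),onz('top',(xx[ys==r].mean(),r),.088))
print('pred tip top',proj('top',tip+[0,0,.005]),tip)
# wrist: bar rear end
h=cv2.cvtColor(cv2.imread('pics/w4.png'),cv2.COLOR_BGR2HSV); m=cv2.inRange(h,(3,100,40),(16,255,255)); m[:,:280]=0; m[:,360:]=0
ys,xx=np.where(m)
for r in range(ys.min(),ys.max()+1,20):
    q=xx[ys==r]; L=R.T@(onz('wrist',(q.min()-.5,r),.088,s)-p);Q=R.T@(onz('wrist',(q.max()+.5,r),.088,s)-p); print(r,len(q),L,Q,Q[1]-L[1])
E
```

```text
-0.07 255 pred 221.42801932509735 227.14192834580646 224.28497383545192 meas (np.int64(223), np.int64(229), np.float64(226.0))
-0.05 262 pred 221.03484602322598 226.73628726460066 223.8855666439133 meas (np.int64(222), np.int64(226), np.float64(224.0))
-0.03 268 pred 220.64265710495224 226.3317211236328 223.4871891142925 meas (np.int64(222), np.int64(225), np.float64(223.5))
0.03 289 pred 219.47186925712776 225.12433420137447 222.29810172925113 meas (np.int64(221), np.int64(224), np.float64(222.5))
0.05 296 pred 219.08349131674456 224.7239305885003 221.90371095262242 meas (np.int64(220), np.int64(223), np.float64(221.5))
0.07 302 pred 218.69603531223288 224.3245341991244 221.51028475567864 meas (np.int64(220), np.int64(223), np.float64(221.5))
0.09 309 pred 218.30948924487743 223.92613202156622 221.11781063322184 meas (np.int64(220), np.int64(223), np.float64(221.5))
0.11 316 pred 217.92384127466323 223.52871121602436 220.7262762453438 meas (np.int64(218), np.int64(222), np.float64(220.0))
0.13 323 pred 217.53907971822778 223.13225911234827 220.335669415288 meas (np.int64(218), np.in
[... 924 characters left out ...]
9 52 [ 0.0256 -0.011   0.0081] [0.0256 0.0093 0.0081] 0.020274476468176324
279 50 [ 0.0172 -0.0108  0.0081] [0.0172 0.0091 0.0081] 0.019834572272190293
299 44 [ 0.0084 -0.0097  0.0081] [0.0084 0.008  0.0081] 0.01776844414049917
319 43 [-0.0006 -0.0095  0.008 ] [-0.0006  0.0082  0.0081] 0.017688434737869844
339 42 [-0.01   -0.0096  0.008 ] [-0.01   0.008  0.008] 0.01761047080468908
359 46 [-0.0198 -0.0107  0.008 ] [-0.0198  0.009   0.008 ] 0.01967383899622266
379 45 [-0.03   -0.0104  0.008 ] [-0.0301  0.0092  0.008 ] 0.01964465462412954
399 45 [-0.0407 -0.0107  0.008 ] [-0.0407  0.0094  0.008 ] 0.020066677125489752
419 33 [-0.0519 -0.0081  0.0079] [-0.0519  0.0069  0.0079] 0.01504232238695628
```

```bash
python3 - <<'E'
from h import *
np.set_printoptions(precision=4,suppress=True)
print('boss pred',proj('top',[.6215,.1064,.0865]))
t=cv2.imread('pics/top2.png')
print(t[240,198:218].tolist())
g=cv2.cvtColor(t,cv2.COLOR_BGR2GRAY)
for r in(214,216,218,220,222): print(r,g[r,188:224])
# bar centre subpixel by saturation weight
h=cv2.cvtColor(t,cv2.COLOR_BGR2HSV)[...,1].astype(float)
for r in range(236,260,4):
    w=np.clip(h[r,196:220]-40,0,None); c=(w*np.arange(196,220)).sum()/w.sum(); print(r,c,onz('top',(c,r),.088))
E
```

```text
boss pred [203.943  215.8628]
[[137, 139, 136], [136, 138, 136], [139, 139, 135], [138, 139, 136], [136, 138, 136], [120, 126, 131], [89, 99, 121], [64, 82, 116], [58, 77, 114], [58, 77, 115], [58, 78, 115], [58, 76, 114], [58, 74, 108], [83, 90, 107], [117, 120, 121], [134, 136, 134], [138, 139, 136], [136, 138, 136], [136, 139, 135], [138, 140, 138]]
214 [ 61  58  56  56  55  56  55  56  58  62  68  69  73  71  76  79  83  85
  87  91  92  95  98 102 102  93  72  57  57  55  56  56  56  55  55  57]
216 [ 55  54  53  54  57  55  55  57  73  96 105 110 110 108 108 110 110 110
 109 113 111 113 114 114 112 102  80  60  56  57  56  55  57  57  57  57]
218 [ 56  57  54  56  55  55  55  58  73  99 109 111 112 113 110 110 108 104
 104 104 102 100 102 100  92  81  66  57  59  62  63  65  66  67  66  66]
220 [74 62 60 57 58 59 60 62 68 78 82 83 85 90 93 91 91 90 92 94 96 94 95 95
 83 71 62 65 64 71 73 72 73 72 73 71]
222 [92 87 85 82 84 87 90 91 93 93 91 91 92 92 89 92 93 93 93 91 92 91 90 87
 82 75 72 70 72 71 72 72 70 72 71 72]
236 207.0760667903525 [0.5661 0.0957 0.088 ]
240 207.45353159851302 [0.5553 0.0943 0.088 ]
244 207.86096256684493 [0.5444 0.0928 0.088 ]
248 208.2173913043478 [0.5336 0.0914 0.088 ]
252 208.6928702010969 [0.5228 0.0898 0.088 ]
256 209.04029304029305 [0.5121 0.0884 0.088 ]
```

The bar is level and in line with the boss to within about 1–2 mm in both the wrist and top views. Lowering to window height and feeding in, watching the force.

Call:
jog_arm([
  [0, 0, -0.013],
  [0.01, 0.0013, 0],
  [0.01, 0.0013, 0],
  [0, 0, 0],
  [0, 0, 0],
], hand=[0.01, 0.01, 0.01, 0.01, 0.01], yaw=[0, 0, 0, 0, 0])

```text
time_s: 10.5
position: [0.4553, 0.0838, 0.0839]
tool_rot: [[-0.991, -0.132, -0.0], [-0.132, 0.991, -0.0], [0.0, -0.0, -1.0]]
ft_force: [-0.2, -0.0, -1.9]
grip_width: 0.0176
gripper_force: 78.7
```

Call:
jog_arm([
  [0.005, 0.0007, 0],
  [0.005, 0.0007, 0],
  [0.005, 0.0007, 0],
  [0.005, 0.0007, 0],
  [0, 0, 0],
], hand=[0.01, 0.01, 0.01, 0.01, 0.01], yaw=[0, 0, 0, 0, 0])

```text
time_s: 11.12
position: [0.4757, 0.0867, 0.0837]
tool_rot: [[-0.991, -0.132, 0.0], [-0.132, 0.991, -0.0], [-0.0, -0.0, -1.0]]
ft_force: [0.3, -0.6, -1.3]
grip_width: 0.0174
gripper_force: 78.7
```

Call:
jog_arm([
  [0.004, 0.0005, 0],
  [0.004, 0.0005, 0],
  [0.004, 0.0006, 0],
  [0.004, 0.0005, 0],
  [0, 0, 0],
], hand=[0.01, 0.01, 0.01, 0.01, 0.01], yaw=[0, 0, 0, 0, 0])

```text
time_s: 11.75
position: [0.4916, 0.0888, 0.0838]
tool_rot: [[-0.991, -0.132, 0.0], [-0.132, 0.991, 0.0], [-0.0, -0.0, -1.0]]
ft_force: [-0.3, 1.3, -0.9]
grip_width: 0.0175
gripper_force: 78.7
```

Call:
jog_arm([
  [0.004, 0.0005, 0],
  [0.004, 0.0005, 0],
  [0.004, 0.0006, 0],
  [0.004, 0.0005, 0],
  [0, 0, 0],
], hand=[0.01, 0.01, 0.01, 0.01, 0.01], yaw=[0, 0, 0, 0, 0])

```text
time_s: 12.38
position: [0.5076, 0.0909, 0.0838]
tool_rot: [[-0.991, -0.132, 0.0], [-0.132, 0.991, -0.0], [-0.0, -0.0, -1.0]]
ft_force: [-0.6, -0.2, -1.7]
grip_width: 0.0171
gripper_force: 78.7
```

Call:
jog_arm([
  [0.004, 0.0005, 0],
  [0.003, 0.0004, 0],
  [0.003, 0.0004, 0],
  [0, 0, 0],
  [0, 0, 0],
], hand=[0.01, 0.01, 0.01, 0.01, 0.01], yaw=[0, 0, 0, 0, 0])

```text
time_s: 13.0
position: [0.5172, 0.0922, 0.0838]
tool_rot: [[-0.991, -0.132, -0.0], [-0.132, 0.991, 0.0], [0.0, 0.0, -1.0]]
ft_force: [0.0, -0.2, -2.0]
grip_width: 0.0169
gripper_force: 78.7
```

Call:
jog_arm([
  [0.002, 0.0003, 0],
  [0.002, 0.0003, 0],
  [0, 0, 0],
  [0, 0, 0],
  [0, 0, 0],
], hand=[0.01, 0.01, 0.01, 0.01, 0.01], yaw=[0, 0, 0, 0, 0])

```text
time_s: 13.62
position: [0.5211, 0.0928, 0.0838]
tool_rot: [[-0.991, -0.132, -0.001], [-0.132, 0.991, -0.0], [0.001, 0.0, -1.0]]
ft_force: [-2.3, -1.2, -1.7]
grip_width: 0.0173
gripper_force: 78.7
```

Call:
jog_arm([
  [0.002, 0.0003, 0],
  [0.002, 0.0003, 0],
  [0, 0, 0],
  [0, 0, 0],
  [0, 0, 0],
], hand=[0.01, 0.01, 0.01, 0.01, 0.01], yaw=[0, 0, 0, 0, 0])

```text
time_s: 14.25
position: [0.5252, 0.0934, 0.0838]
tool_rot: [[-0.991, -0.132, -0.0], [-0.132, 0.991, 0.0], [0.0, 0.0, -1.0]]
ft_force: [-3.2, 0.2, -1.2]
grip_width: 0.0175
gripper_force: 78.7
```

Call:
jog_arm([
  [0.0015, 0.0002, 0],
  [0.0015, 0.0002, 0],
  [0, 0, 0],
  [0, 0, 0],
  [0, 0, 0],
], hand=[0.01, 0.01, 0.01, 0.01, 0.01], yaw=[0, 0, 0, 0, 0])

```text
time_s: 14.88
position: [0.5283, 0.0938, 0.0838]
tool_rot: [[-0.991, -0.132, -0.0], [-0.132, 0.991, -0.0], [0.0, 0.0, -1.0]]
ft_force: [-3.7, -1.5, -1.7]
grip_width: 0.0177
gripper_force: 78.7
```

Call:
jog_arm([
  [0.001, 0.0001, 0],
  [0.001, 0.0001, 0],
  [0, 0, 0],
  [0, 0, 0],
  [0, 0, 0],
], hand=[0.01, 0.01, 0.01, 0.01, 0.01], yaw=[0, 0, 0, 0, 0])

```text
time_s: 15.5
position: [0.5303, 0.094, 0.0838]
tool_rot: [[-0.991, -0.132, -0.0], [-0.132, 0.991, -0.0], [0.0, 0.0, -1.0]]
ft_force: [-3.6, -1.5, -1.5]
grip_width: 0.0173
gripper_force: 78.7
```

```bash
python3 - <<'E'
from h import *
import pickle
np.set_printoptions(precision=3,suppress=True)
F=[]
for i in range(12): env.get_image('top'); F.append(env.observe()['ft_force'])
F=np.array(F); print(F.mean(0),F.std(0))
s=env.observe(); snap('wrist','w5.png'); im=cv2.imread('pics/w5.png'); h=cv2.cvtColor(im,cv2.COLOR_BGR2HSV); m=cv2.inRange(h,(3,100,40),(16,255,255)); m[:,:280]=0; m[:,360:]=0
R=np.array(s['tool_rot']);p=s['position']; c=np.where(m.any(1))[0]; print(p,'rear row',c.min(),R.T@(onz('wrist',(320,c.min()-.5),p[2]-.008,s)-p))
s4=pickle.load(open('w4.pkl','rb')); h4=cv2.cvtColor(cv2.imread('pics/w4.png'),cv2.COLOR_BGR2HSV); m4=cv2.inRange(h4,(3,100,40),(16,255,255)); m4[:,:280]=0;m4[:,360:]=0; print('rear row before',np.where(m4.any(1))[0].min())
snap('side','side3.png')
o=np.zeros((480,800,3),np.uint8); o[:360,:400]=cv2.resize(cv2.imread('pics/side3.png')[170:278,270:390],(400,360),interpolation=cv2.INTER_CUBIC); o[:300,400:]=cv2.resize(im,(400,300)); cv2.imwrite('pics/c5.png',cv2.convertScaleAbs(o,alpha=1.4))
E
```

```text
[-4.489 -0.345 -1.617] [0.531 0.405 0.378]
[0.53  0.094 0.084] rear row 119 [ 0.078 -0.     0.008]
rear row before 119
```

View pics/c5.png

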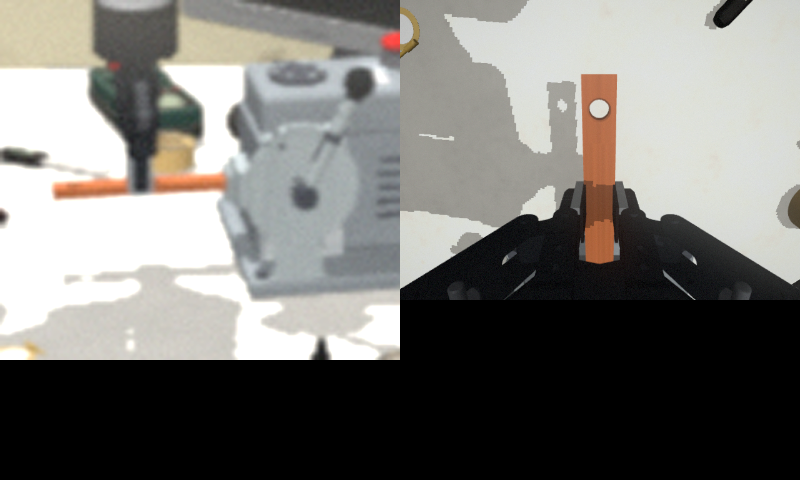

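The bar runs level through the window and has not slipped: its rear edge is at row 119 both before and after the feed. The stop pushes back with about 4.5 N, which is roughly 10 mm of its 12 mm travel, and the lever is still in the far notch.

```bash
python3 -c "
from rig import env
print(env.close_job())"
```

```text
the job is handed in; nothing more can be done
None
```

I threw the lever to the long-line notch and fed the bar's plain end level through the window, pushing the stop back about 10 of its 12 mm by position and force. The gripper still holds the bar there, the finished bar was not touched, and the job is handed in.

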